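# Find the rattling case and present it to the scanner

## Task

In one of the three sealed orange cases a part has come loose: working from the left case to the right one, lift each clear of the table, tip its far end well down and then its near end (some 25 degrees), feel whether something inside rolls and knocks, and set it back upright where it stood. Then take the case with the loose part and present it level and still in front of the white bar-code scanner, about 15 cm above the table with a few centimetres' gap to the scanner, and finish still holding it there (if it is the last case tipped, it need not be set down first). Handle the cases gently, gripping with no more than about 40 N, never dropping or flinging one, and leave the bottles and the timer alone.

Things in the scene. Friction and masses are not known exactly. Their poses are not given: they have to be found in the camera images.
- case_left: The left one of three alike sealed orange hard cases, black latches at the ends, blank label on top: 124 long (x, pointing away from the robot within 0.2 rad: +x is the far end) x 56 wide (y) x 54 high; origin at the centre of the underside. Plain flat sides, to be gripped across the width from above at mid-length. 0.45 to 0.55 kg in all; all three stand on the surface (z = 0), lid up.
- case_middle: The middle case, same make, axes and origin. Each case holds 0.25 kg of parts. In two they are packed at the centre and shift 2 mm at most; in one, any of the three, they are a dense 30 mm ball that starts at the centre. Tipped lengthwise by over about 0.15 rad, it rolls to the lower end, 42 mm from the centre, and knocks; held level afterwards, the case keeps it there if brought level smoothly.
- case_right: The right case, same make, axes and origin. The ball's weight at one end adds a moment of 0.1 N m about the case's y axis: held level after tipping one way, then the other, the moment differs by up to 0.2 N m (packed: by noise only). A monitor (near x 0.50, y 0.15, 0.45 m tall) and a tall post (x 0.745, y -0.155) stand close: draw a lifted case back toward the robot and off to the right before tipping it.
- scanner: A white desk bar-code scanner with a leaning cup, 87 x 75 x 112 high, fixed; origin at the centre of its underside; its -x side (the front) faces the robot within 0.25 rad.
- scan_point (a point): The presenting place: a point in the air 150 in front of the scanner's origin (along its -x) and 150 above the surface. A case counts as presented when its origin (centre of underside) is within 50 of this point; the scanner is then about 45 clear of the case's far end.
- amber_bottle: A small amber bottle with a black cap, 40 x 40 x 82 high; origin at the centre of its underside; a bystander, to be left alone.
- green_bottle: A small white dropper bottle with a green cap, 30 x 30 x 75 high; origin at the centre of its underside; a bystander, to be left alone.
- timer: A white lab timer with three buttons, 59 x 66 x 22 high; origin at the centre of its underside; a bystander, to be left alone.

How it is judged:
On the way, in this order (a step that is already met when the one before it is completed fails the run):
1. the left case, lifted clear, has its far end tipped down by 15 degrees or more (height (world z) of case_left above 0.04 m and angle between case_left's own x axis and vertical above 1.833 rad), for 0.2 s.
2. then the left case, still in the air, has its near end tipped down by 15 degrees or more (height (world z) of case_left above 0.04 m and angle between case_left's own x axis and vertical below 1.309 rad), for 0.2 s.
3. the middle case, lifted clear, has its far end tipped down by 15 degrees or more (height (world z) of case_middle above 0.04 m and angle between case_middle's own x axis and vertical above 1.833 rad), for 0.2 s.
4. then the middle case, still in the air, has its near end tipped down by 15 degrees or more (height (world z) of case_middle above 0.04 m and angle between case_middle's own x axis and vertical below 1.309 rad), for 0.2 s.
5. the right case, lifted clear, has its far end tipped down by 15 degrees or more (height (world z) of case_right above 0.04 m and angle between case_right's own x axis and vertical above 1.833 rad), for 0.2 s.
6. then the right case, still in the air, has its near end tipped down by 15 degrees or more (height (world z) of case_right above 0.04 m and angle between case_right's own x axis and vertical below 1.309 rad), for 0.2 s.
At the end, for the whole second after the job is handed in: The case with the loose ball is held by the fingers, its origin within 50 mm of scan_point and over 90 mm up, level within 0.2 rad and still (under 0.04 m/s); the other two stand on the table, upright within 0.1 rad, at rest, each within 50 mm of where it started (((distance between loose_part_c0 and case_left below 0.08 m and distance between case_left and scan_point below 0.05 m and height (world z) of case_left above 0.09 m and angle between case_left's own z axis and vertical below 0.2 rad and linear speed of case_left below 0.04 m/s and contact force between the fingers and case_left above 2 N and height (world z) of each of case_middle, case_right below 0.012 m and angle between each of case_middle, case_right's own z axis and vertical below 0.1 rad and distance of each of case_middle, case_right from where it was at the start of the episode below 0.05 m and linear speed of each of case_middle, case_right below 0.02 m/s) or (distance between loose_part_c0 and case_middle below 0.08 m and distance between case_middle and scan_point below 0.05 m and height (world z) of case_middle above 0.09 m and angle between case_middle's own z axis and vertical below 0.2 rad and linear speed of case_middle below 0.04 m/s and contact force between the fingers and case_middle above 2 N and height (world z) of each of case_left, case_right below 0.012 m and angle between each of case_left, case_right's own z axis and vertical below 0.1 rad and distance of each of case_left, case_right from where it was at the start of the episode below 0.05 m and linear speed of each of case_left, case_right below 0.02 m/s) or (distance between loose_part_c0 and case_right below 0.08 m and distance between case_right and scan_point below 0.05 m and height (world z) of case_right above 0.09 m and angle between case_right's own z axis and vertical below 0.2 rad and linear speed of case_right below 0.04 m/s and contact force between the fingers and case_right above 2 N and height (world z) of each of case_left, case_middle below 0.012 m and angle between each of case_left, case_middle's own z axis and vertical below 0.1 rad and distance of each of case_left, case_middle from where it was at the start of the episode below 0.05 m and linear speed of each of case_left, case_middle below 0.02 m/s))); the arm keeps its last pose, push and grip.
It fails at once if a case squeezed or struck by the fingers with more than 110 N in all (both fingers' pushes added: 55 N from each) (contact force between the fingers and case_left above 110 N or contact force between the fingers and case_middle above 110 N or contact force between the fingers and case_right above 110 N).
It fails at once if a case tipped by more than 60 degrees (angle between any of case_left, case_middle, case_right's own z axis and vertical above 1.05 rad).
It fails at once if a case flung or dropped (faster than 0.9 m/s) (linear speed of any of case_left, case_middle, case_right above 0.9 m/s).
It fails at once if a bystander moved by more than 30 mm (distance of any of amber_bottle, green_bottle, timer from where it was at the start of the episode above 0.03 m).
It also fails if it takes over 72 s, if anything falls off the work surface, if the arm or the gripper's body presses on something with over 40 N, if the wrist force passes 120 N, or if a joint passes its speed limit or range.

## Robot

A 6-joint arm with a two-finger parallel gripper is mounted at the origin on the work surface; the furniture and walls round the work are solid. World frame = base frame: x ahead of the robot, y to its left, z up, the work surface at z = 0. Lengths are in m, angles in rad, forces in N, time in s.
With the tool pointing down it reaches from about 0.375 to 0.975 m from the base axis. Payload 3.8 kg.
Tool frame: the origin (TCP) lies midway between the tips of the shut fingers; the grasp point (between the pads) lies 19 mm behind it; z points along the fingers, y is the line along which they close (so a half turn about z gives the same grasp; the last joint's range is limited). The gripper opens to 88 mm and grips with 3 to 60 N. Pads are 18 mm wide; open, the fingers measure 123 mm over their backs; the gripper's body (75 mm by 187 mm) begins 45 mm behind the grasp point.
Start: joints at [-1.218, 0.264, 1.604, -0, 1.274, -0.037], TCP at [0.256, -0.624, 0.239] pointing down, gripper open.
Joint ranges: [-2.63, 2.63], [-0.94, 2.18], [0.31, 2.57], [-1.31, 4.45], [0, 2.66], [-2.55, 2.55]. Speed limits (rad/s): [2.57, 2.57, 3.14, 3.14, 3.14, 3.14].

## Interface

Orientations are given as a unit quaternion [x, y, z, w].
In Python, from rig import manip, imaging gives the robot as it stands.
- The arm moves only by the shell command python3 -m crank 'ROWS'. ROWS is JSON, a list of rows, each a list of 7 numbers: the turn, a rotation vector about the tool's x, y, z in rad, then the shift along the tool's x, y, z in mm, then the closure, from -1 (fully open) to 1 (shut). In form: [[wx, wy, wz, tx, ty, tz, gripper], ...]. A call has 1 to 8 rows; each row is the pose to reach, as a shift and turn from the pose commanded when the call began, along the tool's axes at that moment; what a row does not reach only later rows make up. A row lasts 1/12 s, in which the tool goes at most 41.7 mm and 7.16 degrees, less where a joint would pass 70% of its speed; a pose out of reach is approached as far as the arm can. A call with a gripper value outside its range is refused whole. The fingers move at their own pace and stop on an object; the grip force is fixed at half the most. Time passes only in rows, so rows that repeat a pose let the fingers close. It gives the time, the measured TCP pose, the force, the opening and the grip force at its end, in the units of the state.
- manip.observe(): the state, without advancing time (a new reading comes with each control period).
- imaging.read_camera(name): name is "side" or "top" or "wrist"; returns a dict with "color" (480x640x3 uint8, blue, green, red), "z_map" (480x640 float32, m along the optical axis (not along the pixel's ray), 0 where there is no reading), "fx", "fy", "cx", "cy" (pixels), "distortion" ([k1, k2, p1, p2, k3] as OpenCV has them; the pictures are not rectified), "extrinsics" (4x4, takes a point from camera to world coordinates). Camera axes: x right, y down, z forward; pixel columns grow to the right and rows downward; lengths in m; the calibration is good to about 2 mm. A picture is of the moment at which its call begins.
- manip.finish_job(): hands the job in; it is judged then, once.
The state is a dict: "t": time; "joint_pos": joint angles; "qd": joint speeds; "tau": joint torques, N m; "ee_pos": TCP position; "ee_rot": TCP orientation; "wrist_force": force on the tool from outside, world axes, zero at the start; "moment": the same for the moment, N m; "gripper_width": finger opening in m; "grip_force": force on a finger pad.
Only numpy, scipy, OpenCV 4.12 (cv2) and the standard library are available. Lean on these libraries where they do the work, as an engineer would, in place of code of your own. Each camera call takes 0.05 s, during which the arm holds its last target. There are 200 camera calls.

## Working session

There is one attempt and no reset: what is moved stays moved. The work goes in short steps, Python scripts to look and compute and a shell command to move; the robot and the scene stay as the last step left them, time stands still between calls to the robot, and variables do not carry over. Pictures are saved under pics/ and viewed, at most 10 in all, crops included, and the job is handed in when it is done.

```bash
mkdir -p pics; ls
cat > h.py <<'E'
import numpy as np, cv2
from rig import manip, imaging
from scipy.spatial.transform import Rotation as R
def cloud(c):
    K=np.array([[c['fx'],0,c['cx']],[0,c['fy'],c['cy']],[0,0,1]]);h,w=c['z_map'].shape
    u,v=np.meshgrid(np.arange(w),np.arange(h))
    p=cv2.undistortPoints(np.stack([u,v],-1).reshape(-1,1,2).astype(np.float64),K,np.array(c['distortion'],float)).reshape(h,w,2)
    z=c['z_map'];P=np.stack([p[...,0]*z,p[...,1]*z,z],-1);T=np.array(c['extrinsics'])
    W=P@T[:3,:3].T+T[:3,3];W[z==0]=np.nan;return W
E
python3 - <<'E'
from h import *
s=manip.observe();print(s)
ims=[]
for n in ['top','side']:
    c=imaging.read_camera(n);cv2.imwrite(f'pics/{n}0.png',c['color']);W=cloud(c);np.save(f'{n}.npy',W);print(n,np.array(c['extrinsics'])[:3,3])
    hsv=cv2.cvtColor(c['color'],cv2.COLOR_BGR2HSV)
    m=((hsv[...,0]<20)&(hsv[...,0]>4)&(hsv[...,1]>150)&(hsv[...,2]>80)).astype(np.uint8)
    k,l,st,ce=cv2.connectedComponentsWithStats(m)
    for i in range(1,k):
        if st[i,4]>150:
            q=W[l==i];q=q[~np.isnan(q[:,0])];print(st[i],ce[i],np.nanpercentile(q,[2,50,98],axis=0).round(3).tolist())
E
```

```text
pics
{'t': 0.0, 'joint_pos': array([-1.21790771e+00,  2.64738653e-01,  1.60534822e+00,  2.79385760e-05,
        1.27369358e+00, -3.69102060e-02]), 'qd': array([-5.69912790e-06,  1.46262694e-04,  1.34938549e-04,  1.17491678e-03,
       -1.76361843e-03, -1.14537095e-03]), 'tau': array([-3.42205843e-03, -5.02120686e+01, -3.56871343e+01,  7.23183202e-02,
        2.93065805e-02, -1.86390362e-04]), 'ee_pos': array([ 0.25626033, -0.62370919,  0.23741169]), 'ee_rot': array([ 9.81067363e-01,  1.93663709e-01, -1.58920198e-04, -1.08237933e-03]), 'wrist_force': array([-0.29128034,  0.55605288,  0.02476457]), 'moment': array([ 0.07995163,  0.00117577, -0.02154427]), 'grip_force': 0.0, 'gripper_width': 0.08796084605466256}
top [ 0.49489315 -0.11442826  0.96026967]
[353 185  21  22 172] [362.75       196.34302326] [[0.603, -0.165, 0.057], [0.617, -0.148, 0.062], [0.637, -0.131, 0.066]]
[ 254  211   36   70 1510] [271.44635762 245.37880795] [[0.472, -0.009, -0.001], [0.533, 0.015, 0.053], [0.595, 0.056, 0.056]]
[ 320  237   37   72 1405] [337.95088968 272.77651246] [[0.422, -0.134, -0.002], [0.482, -0.103, 0.053], [0.545, -0.072, 0.056]]
[ 398  282   40   73 1555] [417.12475884 318.17491961] [[0.339, -0.277, 0.001], [0.4, -0.242, 0.053], [0.461, -0.216, 0.056]]
side [ 0.91703563 -0.57906365  0.9576873 ]
[ 309  198   70   61 1841] [341.94622488 229.80662683] [[0.47, -0.011, 0.0], [0.539, -0.004, 0.049], [0.593, 0.085, 0.058]]
[ 250  225   69   66 1856] [283.97952586 259.78448276] [[0.419, -0.135, 0.0], [0.492, -0.122, 0.052], [0.544, -0.044, 0.058]]
[ 163  257   75   59 1167] [205.99057412 286.11653813] [[0.305, -0.276, -0.001], [0.438, -0.24, 0.054], [0.462, -0.196, 0.059]]
[321 298  21  17 177] [330.70056497 307.44632768] [[0.603, -0.167, 0.058], [0.627, -0.158, 0.063], [0.638, -0.134, 0.068]]
```

View pics/top0.png

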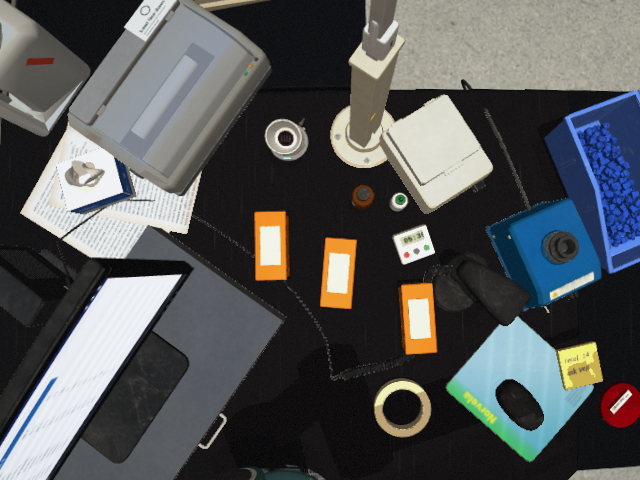

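View pics/side0.png

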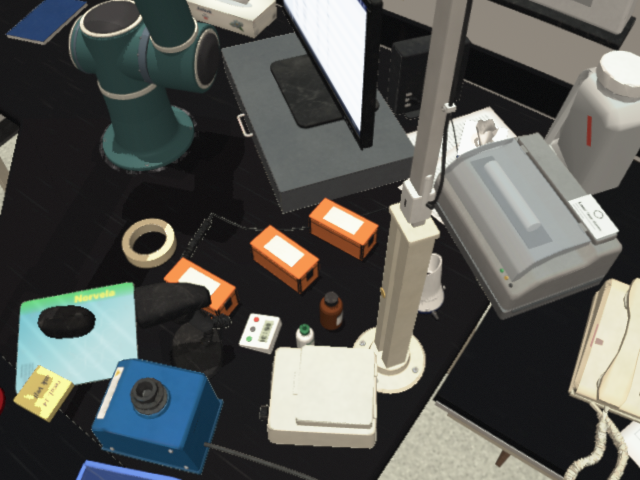

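The top view shows the cases at about (271,245), (338,272) and (417,318). The scanner cup is at (287,138), the monitor is left of the left case, and the timer (413,245) and bottles (363,196) and (398,201) are beyond. Next I measure the poses and obstacles.

Run:
```python
from h import *
W=np.load('top.npy');S=np.load('side.npy')
im=cv2.imread('pics/top0.png')
for n,(x0,y0,x1,y1) in dict(L=(240,200,300,290),M=(310,228,365,318),R=(395,275,445,362)).items():
    q=W[y0:y1,x0:x1].reshape(-1,3);c=im[y0:y1,x0:x1].reshape(-1,3).astype(int)
    q=q[(q[:,2]>.047)&(q[:,2]<.062)&(c.sum(1)>250)]
    r=cv2.minAreaRect((q[:,:2]*1000).astype(np.float32));print(n,len(q),r)
# heights grid
A=np.concatenate([W.reshape(-1,3),S.reshape(-1,3)]);A=A[~np.isnan(A[:,0])]
# scanner
q=A[(abs(A[:,0]-.74)<.1)&(abs(A[:,1]+.0)<.09)&(A[:,2]>.015)&(A[:,2]<.14)]
print('scan',np.percentile(q,[1,50,99],axis=0).round(3))
for z0 in np.arange(.0,.13,.02):
    s=q[(q[:,2]>z0)&(q[:,2]<z0+.02)]
    if len(s)>5: print(round(z0,2),len(s),np.percentile(s[:,:2],[1,50,99],axis=0).round(3).tolist())
g=np.full((16,26),-1.)
ix=((A[:,0]-.2)/.04).astype(int);iy=((.4-A[:,1])/.04).astype(int)
ok=(A[:,0]>.2)&(ix<16)&(A[:,1]<.4)&(iy<26)
np.maximum.at(g,(ix[ok],iy[ok]),A[ok,2])
print('y:',' '.join(f'{int(38-4*j):4d}' for j in range(26)))
for i in range(15,-1,-1): print(int(22+4*i),' '.join(f'{int(v*100):4d}' for v in g[i]))
im2=cv2.resize(im[90:190,230:350],None,fx=5,fy=5,interpolation=cv2.INTER_CUBIC)
sd=cv2.resize(cv2.imread('pics/side0.png')[230:340,380:470],None,fx=4,fy=4);
o=np.zeros((500,960,3),np.uint8);o[:,:600]=im2;o[:440,600:960]=sd
cv2.imwrite('pics/scan.png',cv2.resize(o,(800,417)))
```

```text
L 2052 ((532.6117553710938, 19.054277420043945), (123.07146453857422, 55.47761535644531), 1.654732584953308)
M 2129 ((482.7095642089844, -102.66801452636719), (55.849613189697266, 123.6410140991211), 84.90653228759766)
R 2149 ((400.05499267578125, -246.41534423828125), (123.73009490966797, 56.19095230102539), 3.5436785221099854)
scan [[ 0.699 -0.041  0.016]
 [ 0.788  0.053  0.074]
 [ 0.839  0.089  0.137]]
0.0 201 [[0.696, -0.044], [0.756, -0.013], [0.838, 0.089]]
0.02 687 [[0.699, -0.042], [0.76, -0.004], [0.838, 0.089]]
0.04 768 [[0.705, -0.037], [0.75, 0.003], [0.838, 0.089]]
0.06 1059 [[0.696, -0.034], [0.745, 0.014], [0.838, 0.089]]
0.08 1105 [[0.706, -0.04], [0.801, 0.061], [0.839, 0.089]]
0.1 553 [[0.731, -0.035], [0.806, 0.067], [0.84, 0.089]]
0.12 495 [[0.803, 0.064], [0.826, 0.081], [0.84, 0.09]]
y:   38   34   30   26   22   18   14   10    6    2   -2   -6  -10  -14  -18  -22  -26  -30  -34  -38  -42  -46  -50  -54  -58  -62
82 -100   15   15   16   16   16   16   15   13    0    0    0    0    1    1    0    0    6    0    0    0    0    0    0    0    0
78   14   15   16
[... 1277 characters left out ...]
   20   11   12   11    6    0    0
38   11    7 -100   44   44    8    7    7    7    7    7    0    0    0    0    5    5    0    0    0    0    0    0    0    0    0
34 -100 -100 -100   44   44    8    7    7    7    7    0    0    1    0    1    5    5    0    0    0    0    0    1    1    1    0
30 -100 -100   42   44    8    8    7    8    7    0    0    0    2    2    2    2    0    0    0    0    1    0    1    1    1    1
26 -100    8   40    8    8    8    7    7    6    0    0    0    0    0    2    2    2    0    1    2    4    4    0    2    2    1
22 -100   37   37    8    8    7    7    7   27   28    0    0    0    0    2    1    2    0    0    1    4    4    3    0    0    2
```

View pics/scan.png

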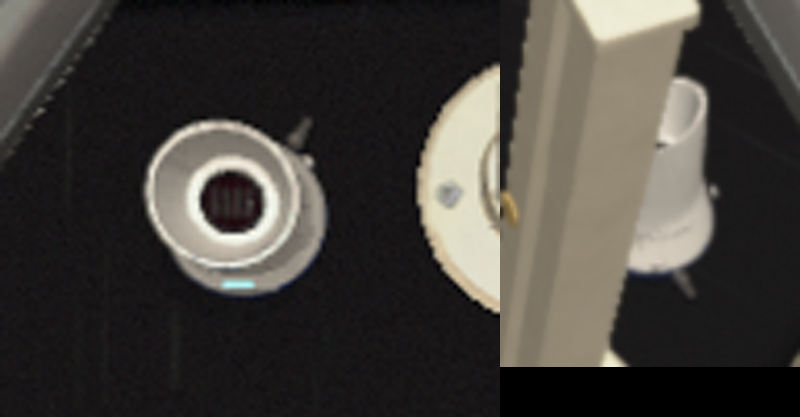

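```bash
cat >> h.py <<'E'
def goal(p,yaw,tilt=0):
    "rotvec+shift(mm) in tool axes from measured pose to TCP p, tool x at yaw; tilt>0: far end down"
    s=manip.observe();R0=R.from_quat(s['ee_rot']);
    G=R.from_euler('ZYX',[yaw,tilt,0])*R.from_euler('x',np.pi)
    d=(R0.inv()*G).as_rotvec();t=R0.inv().apply(np.array(p)-s['ee_pos'])*1000
    print('goal',p,'rv',d.round(3),'mm',t.round(0),'rows>=',max(np.linalg.norm(t)/41.7,np.degrees(np.linalg.norm(d))/7.16).round(1))
E
python3 - <<'E'
from h import *
W=np.load('top.npy');S=np.load('side.npy')
A=np.concatenate([W.reshape(-1,3),S.reshape(-1,3)]);A=A[~np.isnan(A[:,0])]
def near(n,c,yaw,zmin):
    d=A[:,:2]-c;u=d[:,0]*np.cos(yaw)+d[:,1]*np.sin(yaw);v=-d[:,0]*np.sin(yaw)+d[:,1]*np.cos(yaw)
    m=(abs(u)<.07)&(abs(v)<.13)&(A[:,2]>zmin);print(n,m.sum())
    for lo in range(-70,70,10):
        k=m&(u*1000>=lo)&(u*1000<lo+10)
        if k.any():
            vp=v[k&(v>0)];vn=v[k&(v<0)];print(lo,'+v',vp.min().round(3) if len(vp) else '', '-v',vn.max().round(3) if len(vn) else '','z',A[k,2].max().round(3))
near('L',(.5326,.019),.029,.068);near('M',(.4827,-.1027),-.089,.068);near('R',(.400,-.2464),.062,.065)
im=cv2.imread('pics/top0.png')
q=W[120:165,255:315];c=im[120:165,255:315]
for z0,z1 in((.01,.03),(.03,.05),(.05,.07),(.1,.125)):
    k=(q[...,2]>z0)&(q[...,2]<z1);p=q[k];
    if len(p)>6: print(z0,len(p),p.min(0).round(3),p.max(0).round(3),cv2.minEnclosingCircle((p[:,:2]*1000).astype(np.float32)))
print('light',W[157:160,285:290].reshape(-1,3).round(3)[::4])
goal([.533,.019,.2],.029);goal([.533,.019,.021],.029)
E
```

```text
L 3591
-70 +v 0.066 -v  z 0.078
-60 +v 0.079 -v  z 0.444
-50 +v 0.094 -v  z 0.446
-40 +v 0.107 -v  z 0.446
-30 +v 0.12 -v  z 0.442
M 4
-70 +v 0.125 -v  z 0.074
R 3128
-10 +v  -v -0.107 z 0.192
0 +v  -v -0.096 z 0.198
10 +v  -v -0.087 z 0.198
20 +v  -v -0.079 z 0.201
30 +v  -v -0.074 z 0.201
40 +v  -v -0.067 z 0.202
50 +v  -v -0.06 z 0.201
60 +v  -v -0.054 z 0.201
0.01 259 [ 0.695 -0.047  0.01 ] [0.771 0.024 0.03 ] ((735.3880615234375, -13.986677169799805), 41.2502555847168)
0.03 132 [ 0.701 -0.041  0.031] [0.751 0.006 0.05 ] ((726.7479248046875, -16.780162811279297), 29.358779907226562)
0.05 509 [ 0.696 -0.033  0.05 ] [0.746 0.016 0.07 ] ((721.6910400390625, -9.037360191345215), 25.664918899536133)
0.1 99 [ 0.729 -0.04   0.1  ] [0.747 0.019 0.114] ((729.8934936523438, -10.117363929748535), 29.607948303222656)
light [[ 0.7   -0.005  0.024]
 [ 0.7   -0.012  0.022]
 [ 0.697 -0.011  0.029]
 [ 0.698 -0.007  0.014]]
goal [0.533, 0.019, 0.2] rv [-0.002  0.     0.361] mm [ 500. -489.   39.] rows>= 16.8
goal [0.533, 0.019, 0.021] rv [-0.002  0.     0.361] mm [ 500. -489.  218.] rows>= 17.6
```

```bash
python3 -m crank '[[0,0,0,15,-15,-30,-1],[0,0,0,40,-40,-60,-1],[0,0,0,70,-68,-62,-1],[0,0,0,98,-95,-62,-1],[0,0,0,127,-123,-62,-1],[0,0,0,155,-150,-62,-1],[0,0,0,184,-178,-62,-1],[0,0,0,212,-205,-62,-1]]'
python3 -m crank '[[0,0,0.05,29,-28,0,-1],[0,0,0.1,57,-56,0,-1],[0,0,0.15,86,-83,0,-1],[0,0,0.2,114,-111,0,-1],[0,0,0.25,143,-139,0,-1],[0,0,0.3,172,-166,0,-1],[0,0,0.33,200,-194,0,-1],[0,0,0.36,220,-220,0,-1]]'
python3 - <<'E'
from h import *
s=manip.observe();print(s['t'],s['ee_pos'],s['joint_pos'])
goal([.536,.019,.21],.029)
c=imaging.read_camera('wrist');cv2.imwrite('pics/w1.png',c['color']);print(np.array(c['extrinsics']).round(3))
E
```

```text
t: 0.77
ee_pos: [0.3748, -0.3521, 0.3003]
ee_rot: [0.981, 0.193, -0.0, -0.0]
wrist_force: [1.0, 0.1, -1.2]
gripper_width: 0.0881
grip_force: 0.0
t: 1.43
ee_pos: [0.4952, -0.0646, 0.3003]
ee_rot: [1.0, 0.015, -0.0, -0.0]
wrist_force: [0.7, -0.1, 0.6]
gripper_width: 0.088
grip_force: 0.0
1.4333 [ 0.49520883 -0.06458326  0.30033683] [-1.79927083e-01 -1.06583141e-01  1.88897800e+00  5.43506857e-04
  1.35930995e+00  1.36165859e+00]
goal [0.536, 0.019, 0.21] rv [-0.001 -0.     0.   ] mm [ 43. -82.  90.] rows>= 3.1
[[ 0.03  -0.948 -0.315  0.578]
 [-1.    -0.029 -0.008 -0.061]
 [-0.001  0.316 -0.949  0.446]
 [ 0.     0.     0.     1.   ]]
```

View pics/w1.png

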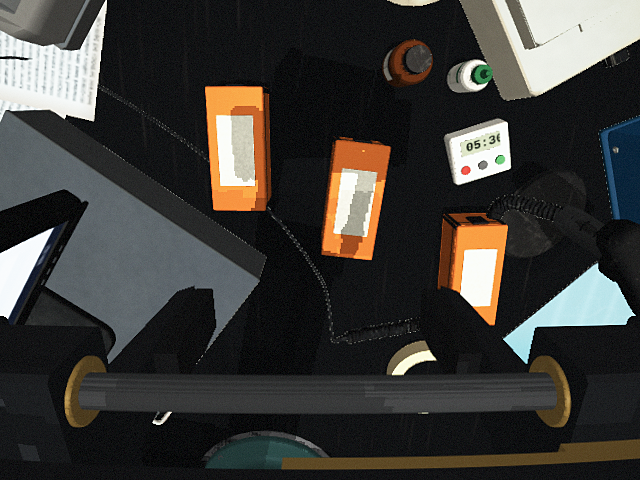

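```bash
python3 -m crank '[[0,0,0,15,-27,20,-1],[0,0,0,30,-54,45,-1],[0,0,0,45,-82,70,-1],[0,0,0,45,-82,100,-1],[0,0,0,45,-82,138,-1],[0,0,0,45,-82,170,-1],[0,0,0,45,-82,170,-1]]'
python3 - <<'E'
from h import *
s=manip.observe();print(s['ee_pos'],s['wrist_force'],s['moment'])
goal([.538,.019,.021],.029)
c=imaging.read_camera('wrist');W=cloud(c)
hsv=cv2.cvtColor(c['color'],cv2.COLOR_BGR2HSV)
q=W.reshape(-1,3);k=(q[:,2]>.045)&(q[:,2]<.062)&(abs(q[:,0]-.533)<.1)&(abs(q[:,1]-.019)<.05);print(k.sum(),cv2.minAreaRect((q[k,:2]*1000).astype(np.float32)))
E
```

```text
t: 2.07
ee_pos: [0.5309, 0.0164, 0.123]
ee_rot: [1.0, 0.015, -0.007, -0.0]
wrist_force: [-1.1, 0.3, -0.9]
gripper_width: 0.088
grip_force: 0.0
[0.53086482 0.01642988 0.12296783] [-1.06286917  0.31233404 -0.87075931] [-0.0093463   0.01682037  0.03952287]
goal [0.538, 0.019, 0.021] rv [-0.001  0.014  0.002] mm [  9.  -2. 102.] rows>= 2.5
19022 ((515.0250854492188, 21.862648010253906), (75.5937271118164, 168.0701446533203), 81.99932098388672)
```

```bash
python3 -m crank '[[0,0,0,0,-1,25,-1],[0,0,0,0,-1,55,-1],[0,0,0,0,-1,85,-1],[0,0,0,0,-1,104,-1],[0,0,0,0,-1,106,-1],[0,0,0,0,-1,106,-1]]'
python3 - <<'E'
from h import *
goal([.536,.019,.021],.029)
E
python3 -m crank '[[0,0,0,0,0,0,0.2],[0,0,0,0,0,0,0.5],[0,0,0,0,0,0,0.7],[0,0,0,0,0,0,1],[0,0,0,0,0,0,1],[0,0,0,0,0,0,1]]'
```

```text
t: 2.62
ee_pos: [0.5377, 0.0169, 0.0257]
ee_rot: [1.0, 0.015, 0.0, 0.0]
wrist_force: [-0.1, 0.4, 0.6]
gripper_width: 0.088
grip_force: 0.0
goal [0.536, 0.019, 0.021] rv [ 0. -0.  0.] mm [-2. -2.  5.] rows>= 0.1
t: 3.12
ee_pos: [0.538, 0.0177, 0.0259]
ee_rot: [1.0, 0.015, 0.001, -0.0]
wrist_force: [0.4, 2.1, 5.6]
gripper_width: 0.0555
grip_force: 30.0
```

```bash
python3 -m crank '[[0,0,0,0,0,-6,1],[0,0,0,0,0,-20,1],[0,0,0,0,0,-42,1],[0,0,0,0,0,-68,1],[0,0,0,-3,4,-97,1],[0,0,0,-8,18,-125,1],[0,0,0,-16,40,-150,1],[0,0,0,-25,65,-175,1]]'
python3 -m crank '[[0,0,0,-10,28,-20,1],[0,0,0,-20,57,-40,1],[0,0,0,-30,87,-57,1],[0,0,0,-42,117,-68,1],[0,0,0,-54,147,-73,1],[0,0,0,-64,175,-75,1],[0,0,0,-70,193,-75,1],[0,0,0,-72,200,-75,1]]'
python3 - <<'E'
from h import *
s=manip.observe();print(s['ee_pos'],s['wrist_force'],s['moment'],s['joint_pos'])
goal(s['ee_pos'],.029,.45)
goal(s['ee_pos'],.029,-.45)
E
```

```text
t: 3.78
ee_pos: [0.5126, -0.0484, 0.1998]
ee_rot: [1.0, 0.016, -0.001, -0.0]
wrist_force: [0.7, -0.2, -5.9]
gripper_width: 0.0553
grip_force: 30.0
t: 4.45
ee_pos: [0.4459, -0.2528, 0.2736]
ee_rot: [1.0, 0.014, -0.001, 0.0]
wrist_force: [0.6, 0.3, -4.8]
gripper_width: 0.0554
grip_force: 30.0
[ 0.44587338 -0.25278113  0.27355382] [ 0.58760403  0.32578838 -4.79295918] [ 0.00238235  0.03659865 -0.01881811] [-0.56312859 -0.06553693  1.89992408 -0.00190574  1.30949596  0.98103419]
goal [ 0.44587338 -0.25278113  0.27355382] rv [-0.    -0.447 -0.002] mm [0. 0. 0.] rows>= 3.6
goal [ 0.44587338 -0.25278113  0.27355382] rv [ 0.001  0.453 -0.002] mm [0. 0. 0.] rows>= 3.6
```

```bash
cat >> h.py <<'E'
def mom():
    s=manip.observe();R0=R.from_quat(s['ee_rot']).inv()
    print('t',s['t'],'F',s['wrist_force'].round(2),'M tool',R0.apply(s['moment']).round(3),'tilt',np.degrees(np.arcsin(-R.from_quat(s['ee_rot']).as_matrix()[2,0])).round(1))
E
python3 -c 'from h import *;mom()'
python3 -m crank '[[0,-0.04,0,0,0,0,1],[0,-0.12,0,0,0,0,1],[0,-0.21,0,0,0,0,1],[0,-0.3,0,0,0,0,1],[0,-0.38,0,0,0,0,1],[0,-0.44,0,0,0,0,1],[0,-0.44,0,0,0,0,1],[0,-0.44,0,0,0,0,1]]'
python3 -c 'from h import *;mom()'
python3 -m crank '[[0,0,0,0,0,0,1],[0,0,0,0,0,0,1],[0,0.04,0,0,0,0,1],[0,0.12,0,0,0,0,1],[0,0.21,0,0,0,0,1],[0,0.3,0,0,0,0,1],[0,0.39,0,0,0,0,1],[0,0.44,0,0,0,0,1]]'
python3 -m crank '[[0,0,0,0,0,0,1],[0,0,0,0,0,0,1],[0,0,0,0,0,0,1]]' >/dev/null
for i in 1 2 3; do python3 -c 'from h import *;mom()'; python3 -m crank '[[0,0,0,0,0,0,1]]'>/dev/null; done
```

```text
t 4.45 F [ 0.59  0.33 -4.79] M tool [ 0.003 -0.037  0.019] tilt 0.2
t: 5.12
ee_pos: [0.4484, -0.2497, 0.2728]
ee_rot: [0.976, 0.015, -0.219, 0.003]
wrist_force: [-0.3, 0.2, -5.1]
gripper_width: 0.0559
grip_force: 30.0
t 5.1167 F [-0.27  0.23 -5.15] M tool [ 0.013  0.552 -0.024] tilt 25.3
t: 5.78
ee_pos: [0.4464, -0.2506, 0.2763]
ee_rot: [1.0, 0.014, 0.003, 0.001]
wrist_force: [0.2, 0.6, -4.9]
gripper_width: 0.0559
grip_force: 30.0
t 6.0333 F [ 0.33  0.46 -4.26] M tool [0.045 0.042 0.011] tilt 0.0
t 6.1167 F [-0.2  -0.22 -6.  ] M tool [ 0.036  0.024 -0.006] tilt 0.1
t 6.2 F [-0.3   0.58 -5.  ] M tool [ 0.028  0.002 -0.054] tilt 0.1
```

```bash
python3 -m crank '[[0,0.04,0,0,0,0,1],[0,0.12,0,0,0,0,1],[0,0.21,0,0,0,0,1],[0,0.3,0,0,0,0,1],[0,0.38,0,0,0,0,1],[0,0.44,0,0,0,0,1],[0,0.44,0,0,0,0,1],[0,0.44,0,0,0,0,1]]'
python3 -c 'from h import *;mom()'
python3 -m crank '[[0,0,0,0,0,0,1],[0,0,0,0,0,0,1],[0,-0.04,0,0,0,0,1],[0,-0.12,0,0,0,0,1],[0,-0.21,0,0,0,0,1],[0,-0.3,0,0,0,0,1],[0,-0.39,0,0,0,0,1],[0,-0.44,0,0,0,0,1]]'
python3 -m crank '[[0,0,0,0,0,0,1],[0,0,0,0,0,0,1],[0,0,0,0,0,0,1]]' >/dev/null
for i in 1 2 3; do python3 -c 'from h import *;mom()'; python3 -m crank '[[0,0,0,0,0,0,1]]'>/dev/null; done
python3 - <<'E'
from h import *
c=imaging.read_camera('side');cv2.imwrite('pics/s2.png',c['color'])
print(manip.observe()['ee_pos']);goal([.536,.018,.2],.029);goal([.536,.018,.026],.029)
E
```

```text
t: 6.95
ee_pos: [0.4469, -0.2504, 0.2738]
ee_rot: [0.976, 0.014, 0.217, -0.004]
wrist_force: [0.1, 0.2, -6.2]
gripper_width: 0.0559
grip_force: 30.0
t 6.95 F [ 0.12  0.17 -6.17] M tool [ 0.052 -0.557  0.015] tilt -25.0
t: 7.62
ee_pos: [0.4509, -0.2506, 0.2757]
ee_rot: [1.0, 0.016, -0.001, 0.001]
wrist_force: [0.2, 0.4, -5.7]
gripper_width: 0.0558
grip_force: 30.0
t 7.8667 F [ 0.43  0.1  -5.25] M tool [-0.006 -0.001  0.038] tilt -0.0
t 7.95 F [-0.17  0.17 -6.57] M tool [ 0.047 -0.006 -0.034] tilt -0.0
t 8.0333 F [-0.63 -0.78 -4.65] M tool [0.024 0.041 0.019] tilt -0.0
[ 0.44755577 -0.25071814  0.27497962]
goal [0.536, 0.018, 0.2] rv [ 0.    -0.001 -0.   ] mm [  96. -266.   75.] rows>= 7.0
goal [0.536, 0.018, 0.026] rv [ 0.    -0.001 -0.   ] mm [  96. -266.  249.] rows>= 9.0
```

View pics/s2.png

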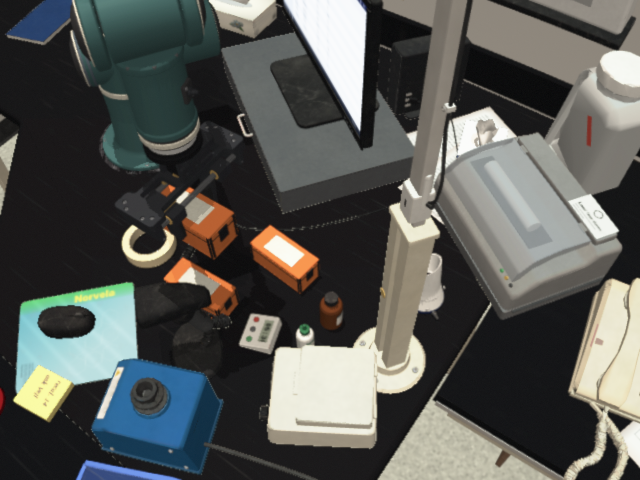

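The picture shows the left case held level at (205,220), with everything else undisturbed. The moment stays within noise (0.02 far, 0.01 near), so this case is packed. I'll set it back.

```bash
python3 -m crank '[[0,0,0,2,-6,0,1],[0,0,0,8,-22,0,1],[0,0,0,18,-50,4,1],[0,0,0,29,-80,12,1],[0,0,0,40,-110,24,1],[0,0,0,51,-141,38,1],[0,0,0,62,-171,52,1],[0,0,0,73,-200,66,1]]'
python3 -m crank '[[0,0,0,10,-28,14,1],[0,0,0,19,-50,30,1],[0,0,0,23,-62,52,1],[0,0,0,24,-66,80,1],[0,0,0,24,-66,108,1],[0,0,0,24,-66,136,1],[0,0,0,24,-66,160,1],[0,0,0,24,-66,172,1]]'
python3 -m crank '[[0,0,0,0,0,5,1],[0,0,0,0,0,8,1],[0,0,0,0,0,8,1],[0,0,0,0,0,8,1]]'
python3 - <<'E'
from h import *
mom();goal([.538,.0177,.0259],.029)
E
```

```text
t: 8.83
ee_pos: [0.5153, -0.0466, 0.2086]
ee_rot: [1.0, 0.015, 0.001, -0.0]
wrist_force: [0.5, -0.5, -6.0]
gripper_width: 0.0557
grip_force: 30.0
t: 9.5
ee_pos: [0.5346, 0.0187, 0.0336]
ee_rot: [1.0, 0.015, -0.002, -0.0]
wrist_force: [-0.9, 0.2, -6.9]
gripper_width: 0.056
grip_force: 30.0
t: 9.83
ee_pos: [0.5387, 0.0182, 0.0303]
ee_rot: [1.0, 0.015, 0.002, 0.0]
wrist_force: [0.1, -0.4, -5.5]
gripper_width: 0.056
grip_force: 30.0
t 9.8333 F [ 0.06 -0.43 -5.53] M tool [0.043 0.048 0.009] tilt -0.2
goal [0.538, 0.0177, 0.0259] rv [ 0.    -0.003  0.001] mm [-1.  0.  4.] rows>= 0.1
```

```bash
python3 -m crank '[[0,0,0,0,0,3,1],[0,0,0,0,0,4.5,1],[0,0,0,0,0,4.5,1],[0,0,0,0,0,4.5,0.5],[0,0,0,0,0,4.5,0],[0,0,0,0,0,4.5,-1],[0,0,0,0,0,4.5,-1],[0,0,0,0,0,4.5,-1]]'
python3 -m crank '[[0,0,0,0,0,-15,-1],[0,0,0,0,0,-45,-1],[0,0,0,0,0,-85,-1],[0,0,0.03,-15,30,-110,-1],[0,0,0.06,-30,60,-120,-1],[0,0,0.1,-45,90,-120,-1],[0,0,0.118,-58,117,-120,-1],[0,0,0.118,-59,119,-120,-1]]'
python3 -m crank '[[0,0,0,0,0,10,-1],[0,0,0,0,0,20,-1],[0,0,0,0,0,20,-1]]'
python3 - <<'E'
from h import *
mom();goal([.4827,-.1027,.023],-.089)
c=imaging.read_camera('top');W=cloud(c);cv2.imwrite('pics/t3.png',c['color'])
q=W[200:290,240:300].reshape(-1,3);cc=c['color'][200:290,240:300].reshape(-1,3).astype(int)
q=q[(q[:,2]>.047)&(q[:,2]<.062)&(cc.sum(1)>250)];print(len(q),cv2.minAreaRect((q[:,:2]*1000).astype(np.float32)))
E
```

```text
t: 10.5
ee_pos: [0.5372, 0.0183, 0.0243]
ee_rot: [1.0, 0.015, 0.0, 0.0]
wrist_force: [0.4, -0.4, 0.7]
gripper_width: 0.0736
grip_force: 0.0
t: 11.17
ee_pos: [0.4799, -0.1057, 0.1444]
ee_rot: [0.999, -0.046, -0.0, 0.001]
wrist_force: [0.9, 0.2, -0.3]
gripper_width: 0.0881
grip_force: 0.0
t: 11.42
ee_pos: [0.4799, -0.1012, 0.1211]
ee_rot: [0.999, -0.044, -0.002, -0.001]
wrist_force: [-0.6, -0.1, -0.0]
gripper_width: 0.088
grip_force: 0.0
t 11.4167 F [-0.57 -0.11 -0.05] M tool [ 0.058 -0.028  0.008] tilt 0.3
goal [0.4827, -0.1027, 0.023] rv [-0.001  0.005  0.002] mm [ 3.  1. 98.] rows>= 2.4
1121 ((533.873779296875, 18.6871395111084), (122.73231506347656, 55.046302795410156), 0.9479911923408508)
```

```bash
python3 -m crank '[[0,0,0,2,1,25,-1],[0,0,0,2,1,58,-1],[0,0,0,2,1,86,-1],[0,0,0,2,1,97,-1],[0,0,0,2,1,98,-0.5],[0,0,0,2,1,98,0.2],[0,0,0,2,1,98,0.5],[0,0,0,2,1,98,0.8]]'
python3 -m crank '[[0,0,0,0,0,0,1],[0,0,0,0,0,0,1],[0,0,0,0,0,0,1],[0,0,0,0,0,0,1]]'
python3 -m crank '[[0,0,0,0,0,-6,1],[0,0,0,0,0,-20,1],[0,0,0,0,0,-42,1],[0,0,0,0,0,-68,1],[0,0,0,-1,4,-96,1],[0,0,0,-2,14,-125,1],[0,0,0,-4,28,-154,1],[0,0,0,-7,48,-180,1]]'
python3 -m crank '[[0,0,0,-3,22,-23,1],[0,0,0,-6,45,-43,1],[0,0,0,-9,67,-57,1],[0,0,0,-11,85,-66,1],[0,0,0,-13,97,-70,1],[0,0,0,-13,101,-71,1],[0,0,0,-13,101,-71,1],[0,0,0,-13,101,-71,1]]'
python3 -c 'from h import *;mom()'
```

```text
t: 12.13
ee_pos: [0.4854, -0.1039, 0.028]
ee_rot: [0.999, -0.044, 0.002, 0.0]
wrist_force: [-0.1, 0.5, -0.1]
gripper_width: 0.0633
grip_force: 0.0
t: 12.47
ee_pos: [0.4851, -0.104, 0.0279]
ee_rot: [0.999, -0.044, 0.002, 0.0]
wrist_force: [-1.1, 1.8, 6.1]
gripper_width: 0.0558
grip_force: 30.0
t: 13.13
ee_pos: [0.4712, -0.1501, 0.207]
ee_rot: [0.999, -0.043, -0.001, -0.001]
wrist_force: [1.1, 0.0, -4.3]
gripper_width: 0.0559
grip_force: 30.0
t: 13.8
ee_pos: [0.4498, -0.2493, 0.2756]
ee_rot: [0.999, -0.044, -0.001, -0.001]
wrist_force: [0.0, 0.5, -5.3]
gripper_width: 0.0557
grip_force: 30.0
t 13.8 F [ 0.04  0.48 -5.27] M tool [ 0.078  0.025 -0.   ] tilt 0.1
```

```bash
python3 -m crank '[[0,-0.04,0,0,0,0,1],[0,-0.12,0,0,0,0,1],[0,-0.21,0,0,0,0,1],[0,-0.3,0,0,0,0,1],[0,-0.38,0,0,0,0,1],[0,-0.44,0,0,0,0,1],[0,-0.44,0,0,0,0,1],[0,-0.44,0,0,0,0,1]]'
python3 -c 'from h import *;mom()'
python3 -m crank '[[0,0,0,0,0,0,1],[0,0,0,0,0,0,1],[0,0.04,0,0,0,0,1],[0,0.12,0,0,0,0,1],[0,0.21,0,0,0,0,1],[0,0.3,0,0,0,0,1],[0,0.39,0,0,0,0,1],[0,0.44,0,0,0,0,1]]'
python3 -m crank '[[0,0,0,0,0,0,1],[0,0,0,0,0,0,1],[0,0,0,0,0,0,1]]' >/dev/null
for i in 1 2 3; do python3 -c 'from h import *;mom()'; python3 -m crank '[[0,0,0,0,0,0,1]]'>/dev/null; done
python3 -m crank '[[0,0.04,0,0,0,0,1],[0,0.12,0,0,0,0,1],[0,0.21,0,0,0,0,1],[0,0.3,0,0,0,0,1],[0,0.38,0,0,0,0,1],[0,0.44,0,0,0,0,1],[0,0.44,0,0,0,0,1],[0,0.44,0,0,0,0,1]]'
python3 -c 'from h import *;mom()'
python3 -m crank '[[0,0,0,0,0,0,1],[0,0,0,0,0,0,1],[0,-0.04,0,0,0,0,1],[0,-0.12,0,0,0,0,1],[0,-0.21,0,0,0,0,1],[0,-0.3,0,0,0,0,1],[0,-0.39,0,0,0,0,1],[0,-0.44,0,0,0,0,1]]'
python3 -m crank '[[0,0,0,0,0,0,1],[0,0,0,0,0,0,1],[0,0,0,0,0,0,1]]' >/dev/null
for i in 1 2 3; do python3 -c 'from h import *;mom()'; python3 -m crank '[[0,0,0,0,0,0,1]]'>/dev/null; done
python3 - <<'E'
from h import *
print(manip.observe()['ee_pos']);goal([.4827,-.1027,.024],-.089)
E
```

```text
t: 14.47
ee_pos: [0.4511, -0.249, 0.2752]
ee_rot: [0.975, -0.042, -0.219, -0.01]
wrist_force: [0.4, -0.0, -4.9]
gripper_width: 0.0558
grip_force: 30.0
t 14.4667 F [ 0.37 -0.02 -4.88] M tool [ 0.039  0.412 -0.026] tilt 25.3
t: 15.13
ee_pos: [0.4489, -0.2501, 0.2788]
ee_rot: [0.999, -0.045, 0.003, 0.001]
wrist_force: [0.2, -0.3, -5.1]
gripper_width: 0.0559
grip_force: 30.0
t 15.3833 F [ 1.05 -0.18 -5.03] M tool [ 0.039 -0.04  -0.038] tilt 0.0
t 15.4667 F [ 0.54  0.12 -4.7 ] M tool [ 0.032 -0.057  0.017] tilt 0.1
t 15.55 F [ 0.73  0.15 -4.59] M tool [ 0.08  -0.063  0.043] tilt 0.1
t: 16.3
ee_pos: [0.4495, -0.2501, 0.2763]
ee_rot: [0.975, -0.044, 0.217, 0.009]
wrist_force: [0.2, -0.6, -4.6]
gripper_width: 0.0557
grip_force: 30.0
t 16.3 F [ 0.15 -0.58 -4.62] M tool [ 0.041 -0.456  0.013] tilt -25.0
t: 16.97
ee_pos: [0.4534, -0.2508, 0.2782]
ee_rot: [0.999, -0.043, -0.001, 0.001]
wrist_force: [0.3, -0.0, -4.4]
gripper_width: 0.0559
grip_force: 30.0
t 17.2167 F [ 0.5  -0.2  -4.95] M tool [0.052 0.066 0.008] tilt -0.1
t 17.3 F [-0.28 -0.04 -4.06] M tool [0.056 0.11  0.006] tilt -0.0
t 17.3833 F [ 0.55  0.42 -4.81] M tool [ 0.009  0.053 -0.007] tilt -0.1
[ 0.44999293 -0.25037229  0.27748945]
goal [0.4827, -0.1027, 0.024] rv [ 0.    -0.001  0.   ] mm [  19. -150.  253.] rows>= 7.1
```

Middle case: far −0.053, near +0.076, so a difference of 0.13 N m. That points to the loose ball being here. I'll set it back, then test the right case as required.

```bash
python3 -m crank '[[0,0,0,1,-5,2,1],[0,0,0,3,-18,8,1],[0,0,0,6,-40,20,1],[0,0,0,9,-65,38,1],[0,0,0,13,-90,58,1],[0,0,0,16,-115,80,1],[0,0,0,19,-135,104,1],[0,0,0,21,-146,130,1]]'
python3 -m crank '[[0,0,0,0,-3,28,1],[0,0,0,0,-3,55,1],[0,0,0,0,-3,80,1],[0,0,0,0,-3,100,1],[0,0,0,0,-3,110,1],[0,0,0,0,-3,114,1],[0,0,0,0,-3,114,1],[0,0,0,0,-3,114,1]]'
python3 - <<'E'
from h import *
mom();goal([.485,-.104,.027],-.089)
E
```

```text
t: 18.13
ee_pos: [0.4847, -0.1037, 0.1466]
ee_rot: [0.999, -0.044, 0.001, -0.001]
wrist_force: [0.1, -1.0, -5.0]
gripper_width: 0.0559
grip_force: 30.0
t: 18.8
ee_pos: [0.4855, -0.1038, 0.0342]
ee_rot: [0.999, -0.044, 0.001, 0.0]
wrist_force: [-0.2, 0.4, -4.3]
gripper_width: 0.0558
grip_force: 30.0
t 18.8 F [-0.22  0.35 -4.29] M tool [-0.025  0.12   0.058] tilt -0.1
goal [0.485, -0.104, 0.027] rv [ 0.    -0.002  0.001] mm [-1.  0.  7.] rows>= 0.2
```

```bash
python3 -m crank '[[0,0,0,0,0,4,1],[0,0,0,0,0,7.5,1],[0,0,0,0,0,7.5,1],[0,0,0,0,0,7.5,0.5],[0,0,0,0,0,7.5,0],[0,0,0,0,0,7.5,-1],[0,0,0,0,0,7.5,-1],[0,0,0,0,0,7.5,-1]]'
python3 -m crank '[[0,0,0,0,0,-15,-1],[0,0,0,0,0,-45,-1],[0,0,0,0,0,-85,-1],[0,0,0,-10,16,-120,-1],[0,0,-0.03,-26,40,-150,-1],[0,0,-0.07,-45,70,-170,-1],[0,0,-0.11,-65,103,-180,-1],[0,0,-0.15,-85,134,-185,-1]]'
python3 -m crank '[[0,0,0,-10,21,-5,-1],[0,0,0,-10,21,-5,-1],[0,0,0,-10,21,-5,-1]]'
python3 - <<'E'
from h import *
mom();goal([.378,-.2478,.024],.062)
c=imaging.read_camera('wrist');W=cloud(c);cv2.imwrite('pics/w4.png',c['color']);
A=W.reshape(-1,3);A=A[~np.isnan(A[:,0])]
d=A[:,:2]-(.400,-.2464);yaw=.062
u=d[:,0]*np.cos(yaw)+d[:,1]*np.sin(yaw);v=-d[:,0]*np.sin(yaw)+d[:,1]*np.cos(yaw)
for z0,z1 in ((.02,.06),(.06,.11),(.11,.16),(.16,.22)):
  m=(abs(u)<.08)&(v<-.04)&(v>-.13)&(A[:,2]>z0)&(A[:,2]<z1);print(z0)
  for lo in range(-80,80,20):
    k=m&(u*1000>=lo)&(u*1000<lo+20)
    if k.sum()>3: print(lo,k.sum(),np.percentile(v[k],98).round(3),A[k,2].min().round(3))
E
```

```text
t: 19.47
ee_pos: [0.4851, -0.104, 0.0262]
ee_rot: [0.999, -0.044, 0.001, 0.0]
wrist_force: [0.8, 0.3, -0.4]
gripper_width: 0.0734
grip_force: 0.0
t: 20.13
ee_pos: [0.3884, -0.2315, 0.2137]
ee_rot: [0.999, 0.033, 0.002, 0.002]
wrist_force: [1.1, -1.0, 0.9]
gripper_width: 0.088
grip_force: 0.0
t: 20.38
ee_pos: [0.3791, -0.2522, 0.2161]
ee_rot: [1.0, 0.029, 0.001, 0.0]
wrist_force: [-0.2, 0.9, -0.3]
gripper_width: 0.088
grip_force: 0.0
t 20.3833 F [-0.16  0.9  -0.31] M tool [ 0.009  0.02  -0.025] tilt -0.1
goal [0.378, -0.2478, 0.024] rv [ 0.    -0.001 -0.004] mm [ -1.  -5. 192.] rows>= 4.6
0.02
60 162 -0.04 0.02
0.06
40 7 -0.07 0.104
60 603 -0.044 0.06
0.11
20 4 -0.078 0.141
40 178 -0.068 0.11
60 213 -0.062 0.11
0.16
-40 62 -0.047 0.214
-20 481 -0.048 0.169
0 2974 -0.089 0.168
20 5396 -0.075 0.169
40 7591 -0.062 0.165
60 7785 -0.05 0.16
```

View pics/w4.png

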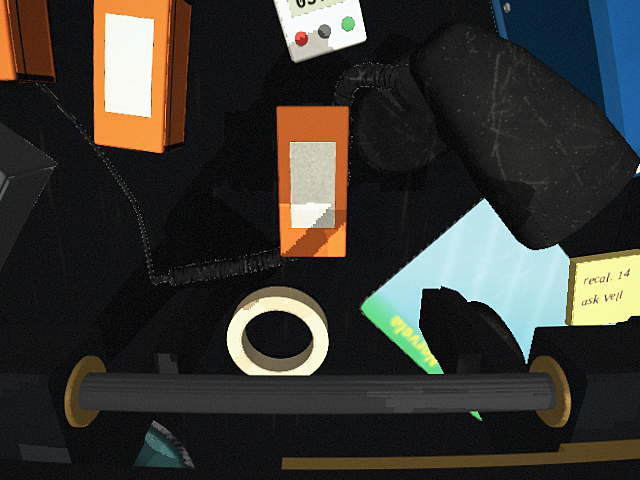

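The wrist view shows the black lamp's head (530,130) overhanging right of the right case (313,180). I'll lean the tool back about 0.25 rad and slide in along its axis to keep the gripper body clear.

Run:
```python
from h import *
y=.062;c=np.array([.400,-.2464]);e=np.array([np.cos(y),np.sin(y)]);n=np.array([-e[1],e[0]])
for r in (.15,.0):
    p=c+e*(-.008-r*np.sin(.25))+n*.003; goal([*p.round(4),round(.024+r*np.cos(.25),4)],y,-.25)
```

```text
goal [np.float64(0.3548), np.float64(-0.2462), np.float64(0.1693)] rv [-0.     0.25  -0.002] mm [-24.  -7.  46.] rows>= 2.0
goal [np.float64(0.3918), np.float64(-0.2439), np.float64(0.024)] rv [-0.     0.25  -0.002] mm [ 13.  -7. 192.] rows>= 4.6
```

```bash
python3 -m crank '[[0,0.06,0,-8,-2,0,-1],[0,0.12,0,-16,-4,0,-1],[0,0.19,0,-24,-7,5,-1],[0,0.25,0,-24,-7,25,-1],[0,0.25,0,-24,-7,46,-1],[0,0.25,0,-24,-7,46,-1],[0,0.25,0,-24,-7,46,-1]]'
python3 - <<'E'
from h import *
mom();s=manip.observe();print(s['joint_pos'].round(2))
y=.062;c=np.array([.400,-.2464]);e=np.array([np.cos(y),np.sin(y)]);n=np.array([-e[1],e[0]])
for r in (.15,.0):
    p=c+e*(-.008-r*np.sin(.25))+n*.003; goal([*p.round(4),round(.024+r*np.cos(.25),4)],y,-.25)
E
```

```text
t: 21.02
ee_pos: [0.3545, -0.244, 0.1683]
ee_rot: [0.992, 0.031, 0.123, -0.006]
wrist_force: [-0.1, -0.3, 0.8]
gripper_width: 0.0885
grip_force: 0.0
t 21.0167 F [-0.13 -0.26  0.76] M tool [ 0.    -0.127  0.016] tilt -14.2
[-0.81 -0.28  2.3   0.23  0.98  0.58]
goal [np.float64(0.3548), np.float64(-0.2462), np.float64(0.1693)] rv [-0.003  0.002  0.   ] mm [ 0.  2. -1.] rows>= 0.1
goal [np.float64(0.3918), np.float64(-0.2439), np.float64(0.024)] rv [-0.003  0.002  0.   ] mm [  1.   3. 149.] rows>= 3.6
```

```bash
python3 -m crank '[[0,0,0,0,1,18,-1],[0,0,0,0,2,42,-1],[0,0,0,0,2,66,-1],[0,0,0,0,2,90,-1],[0,0,0,0,2,110,-1],[0,0,0,0,2,118,-1]]'
python3 -m crank '[[0,0,0,0,0,10,-1],[0,0,0,0,0,20,-1],[0,0,0,0,0,27,-1],[0,0,0,0,0,29,-1],[0,0,0,0,0,29,-1]]'
python3 - <<'E'
from h import *
mom();goal([.3918,-.2439,.024],.062,-.25)
E
```

```text
t: 21.52
ee_pos: [0.3851, -0.2449, 0.054]
ee_rot: [0.992, 0.032, 0.124, -0.005]
wrist_force: [0.5, 0.5, -0.4]
gripper_width: 0.0878
grip_force: 0.0
t: 21.93
ee_pos: [0.3916, -0.2455, 0.0272]
ee_rot: [0.992, 0.031, 0.125, -0.004]
wrist_force: [-0.7, -0.8, 0.2]
gripper_width: 0.0879
grip_force: 0.0
t 21.9333 F [-0.74 -0.8   0.21] M tool [ 0.014 -0.134 -0.014] tilt -14.3
goal [0.3918, -0.2439, 0.024] rv [-0.  0. -0.] mm [-0. -2.  3.] rows>= 0.1
```

```bash
python3 -m crank '[[0,0,0,0,0,0,0],[0,0,0,0,0,0,0.3],[0,0,0,0,0,0,0.6],[0,0,0,0,0,0,1],[0,0,0,0,0,0,1],[0,0,0,0,0,0,1],[0,0,0,0,0,0,1]]'
python3 -m crank '[[0,0,0,0,0,-6,1],[0,0,0,0,0,-20,1],[0,0,0,0,0,-42,1],[0,0,0,0,0,-68,1],[0,0,0,0,0,-94,1],[0,0,0,0,0,-116,1],[0,0,0,0,0,-132,1],[0,0,0,0,0,-140,1]]'
python3 - <<'E'
from h import *
mom();goal([.36,-.25,.28],.062,-.25);goal([.43,-.25,.30],.062,-.25)
E
```

```text
t: 22.52
ee_pos: [0.3918, -0.2463, 0.0278]
ee_rot: [0.992, 0.031, 0.125, -0.003]
wrist_force: [-1.2, -1.7, 1.8]
gripper_width: 0.0559
grip_force: 30.0
t: 23.18
ee_pos: [0.3563, -0.2476, 0.1644]
ee_rot: [0.992, 0.031, 0.125, -0.003]
wrist_force: [0.1, -0.3, -4.2]
gripper_width: 0.0558
grip_force: 30.0
t 23.1833 F [ 0.11 -0.31 -4.22] M tool [-0.011 -0.269  0.06 ] tilt -14.3
goal [0.36, -0.25, 0.28] rv [ 0.001 -0.    -0.   ] mm [  32.    3. -111.] rows>= 2.8
goal [0.43, -0.25, 0.3] rv [ 0.001 -0.    -0.   ] mm [ 105.    7. -113.] rows>= 3.7
```

```bash
python3 -m crank '[[0,0,0,2,0,-6,1],[0,0,0,6,0,-22,1],[0,0,0,13,1,-46,1],[0,0,0,22,2,-70,1],[0,0,0,35,3,-92,1],[0,0,0,55,4,-106,1],[0,0,0,80,6,-112,1],[0,0,0,98,7,-113,1]]'
python3 -m crank '[[0,0,0,6,0,0,1],[0,0,0,7,0,0,1],[0,0,0,7,0,0,1]]'
python3 -c 'from h import *;mom()'
python3 -m crank '[[0,-0.04,0,0,0,0,1],[0,-0.12,0,0,0,0,1],[0,-0.21,0,0,0,0,1],[0,-0.3,0,0,0,0,1],[0,-0.38,0,0,0,0,1],[0,-0.44,0,0,0,0,1],[0,-0.44,0,0,0,0,1],[0,-0.44,0,0,0,0,1]]'
python3 -c 'from h import *;mom()'
python3 -m crank '[[0,0,0,0,0,0,1],[0,0,0,0,0,0,1],[0,0.04,0,0,0,0,1],[0,0.12,0,0,0,0,1],[0,0.21,0,0,0,0,1],[0,0.3,0,0,0,0,1],[0,0.39,0,0,0,0,1],[0,0.44,0,0,0,0,1]]'
python3 -m crank '[[0,0,0,0,0,0,1],[0,0,0,0,0,0,1],[0,0,0,0,0,0,1]]' >/dev/null
for i in 1 2 3; do python3 -c 'from h import *;mom()'; python3 -m crank '[[0,0,0,0,0,0,1]]'>/dev/null; done
python3 -m crank '[[0,0.04,0,0,0,0,1],[0,0.12,0,0,0,0,1],[0,0.21,0,0,0,0,1],[0,0.3,0,0,0,0,1],[0,0.37,0,0,0,0,1],[0,0.41,0,0,0,0,1],[0,0.41,0,0,0,0,1],[0,0.41,0,0,0,0,1]]'
python3 -c 'from h import *;mom();print(manip.observe()["joint_pos"].round(2))'
```

```text
t: 23.85
ee_pos: [0.4256, -0.2507, 0.2977]
ee_rot: [0.992, 0.03, 0.125, -0.004]
wrist_force: [0.6, -0.4, -3.9]
gripper_width: 0.0558
grip_force: 30.0
t: 24.1
ee_pos: [0.43, -0.2492, 0.2961]
ee_rot: [0.992, 0.031, 0.123, -0.005]
wrist_force: [-0.3, 0.4, -6.2]
gripper_width: 0.056
grip_force: 30.0
t 24.1 F [-0.33  0.44 -6.19] M tool [-0.001 -0.372 -0.015] tilt -14.1
t: 24.77
ee_pos: [0.4305, -0.2497, 0.2967]
ee_rot: [0.995, 0.031, -0.095, 0.002]
wrist_force: [-0.9, 0.5, -5.3]
gripper_width: 0.0554
grip_force: 30.0
t 24.7667 F [-0.85  0.46 -5.25] M tool [ 0.02   0.173 -0.012] tilt 10.9
t: 25.43
ee_pos: [0.429, -0.2501, 0.2989]
ee_rot: [0.991, 0.03, 0.127, -0.003]
wrist_force: [-0.3, 0.1, -5.0]
gripper_width: 0.0558
grip_force: 30.0
t 25.6833 F [ 0.38 -0.5  -4.42] M tool [ 0.019 -0.352  0.003] tilt -14.3
t 25.7667 F [-0.92 -0.31 -3.45] M tool [ 0.049 -0.339 -0.013] tilt -14.3
t 25.85 F [ 0.21 -0.41 -4.23] M tool [ 0.031 -0.334  0.071] tilt -14.3
t: 26.6
ee_pos: [0.4304, -0.2503, 0.2977]
ee_rot: [0.946, 0.029, 0.323, -0.01]
wrist_force: [-1.4, 0.1, -4.5]
gripper_width: 0.0561
grip_force: 30.0
t 26.6 F [-1.38  0.08 -4.5 ] M tool [ 0.031 -0.728  0.042] tilt -37.7
[-0.94 -0.4   2.25  0.65  1.01  0.29]
```

```bash
python3 -m crank '[[0,0,0,0,0,0,1],[0,0,0,0,0,0,1],[0,-0.04,0,0,0,0,1],[0,-0.12,0,0,0,0,1],[0,-0.21,0,0,0,0,1],[0,-0.3,0,0,0,0,1],[0,-0.37,0,0,0,0,1],[0,-0.41,0,0,0,0,1]]'
python3 -m crank '[[0,0,0,0,0,0,1],[0,0,0,0,0,0,1],[0,0,0,0,0,0,1]]' >/dev/null
for i in 1 2 3; do python3 -c 'from h import *;mom()'; python3 -m crank '[[0,0,0,0,0,0,1]]'>/dev/null; done
python3 - <<'E'
from h import *
goal([.3563,-.2476,.1644],.062,-.25);goal([.36,-.25,.28],.062,-.25)
c=imaging.read_camera('side');cv2.imwrite('pics/s5.png',c['color'])
E
```

```text
t: 27.27
ee_pos: [0.4333, -0.2501, 0.3002]
ee_rot: [0.992, 0.032, 0.124, -0.003]
wrist_force: [1.4, 0.3, -4.8]
gripper_width: 0.0557
grip_force: 30.0
t 27.5167 F [ 0.58 -0.2  -4.21] M tool [ 0.01  -0.391 -0.014] tilt -14.4
t 27.6 F [ 0.78 -0.57 -4.43] M tool [ 0.119 -0.347  0.004] tilt -14.3
t 27.6833 F [-0.12 -0.88 -4.8 ] M tool [ 0.021 -0.351  0.046] tilt -14.3
goal [0.3563, -0.2476, 0.1644] rv [ 0.    -0.    -0.001] mm [-105.   -7.  111.] rows>= 3.7
goal [0.36, -0.25, 0.28] rv [ 0.    -0.    -0.001] mm [-73.  -5.   0.] rows>= 1.7
```

View pics/s5.png

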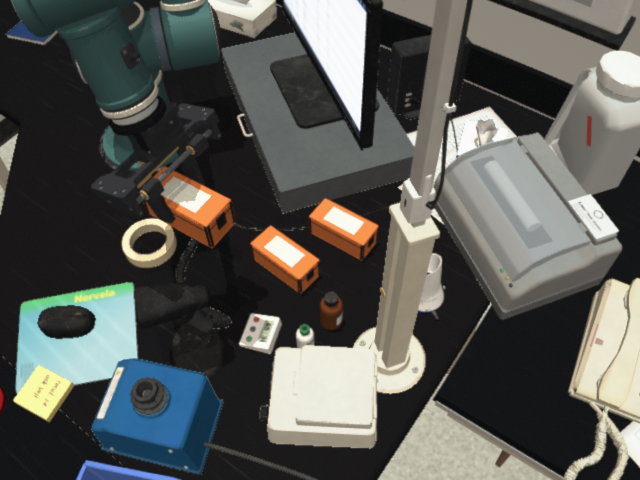

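The right case shows −0.342 far and −0.363 near, so it is packed and the middle case has the ball. The picture shows the right case held about level at (195,205). I'll put it back the same way.

```bash
python3 -m crank '[[0,0,0,-6,0,0,1],[0,0,0,-20,-1,0,1],[0,0,0,-42,-3,4,1],[0,0,0,-62,-4,15,1],[0,0,0,-78,-5,35,1],[0,0,0,-90,-6,60,1],[0,0,0,-100,-7,85,1],[0,0,0,-105,-7,103,1]]'
python3 -m crank '[[0,0,0,0,0,7,1],[0,0,0,0,0,8,1],[0,0,0,0,0,8,1]]'
python3 - <<'E'
from h import *
mom();goal([.3918,-.2463,.0278],.062,-.25)
E
```

```text
t: 28.48
ee_pos: [0.3514, -0.2466, 0.1697]
ee_rot: [0.992, 0.03, 0.123, -0.005]
wrist_force: [-0.7, 1.0, -5.3]
gripper_width: 0.0559
grip_force: 30.0
t: 28.73
ee_pos: [0.3563, -0.248, 0.1653]
ee_rot: [0.992, 0.03, 0.125, -0.004]
wrist_force: [0.5, 0.5, -4.0]
gripper_width: 0.0563
grip_force: 30.0
t 28.7333 F [ 0.45  0.46 -4.03] M tool [ 0.002 -0.298  0.018] tilt -14.3
goal [0.3918, -0.2463, 0.0278] rv [ 0. -0. -0.] mm [  0.   0. 142.] rows>= 3.4
```

```bash
python3 -m crank '[[0,0,0,0,0,10,1],[0,0,0,0,0,30,1],[0,0,0,0,0,56,1],[0,0,0,0,0,82,1],[0,0,0,0,0,106,1],[0,0,0,0,0,124,1],[0,0,0,0,0,134,1],[0,0,0,0,0,136,1]]'
python3 -m crank '[[0,0,0,0,0,2,1],[0,0,0,0,0,4,1],[0,0,0,0,0,6,1],[0,0,0,0,0,6,1]]'
python3 -c 'from h import *;mom();goal([.3918,-.2463,.0278],.062,-.25)'
```

```text
t: 29.4
ee_pos: [0.3901, -0.2452, 0.0319]
ee_rot: [0.992, 0.031, 0.124, -0.005]
wrist_force: [-0.7, 0.6, -5.4]
gripper_width: 0.056
grip_force: 30.0
t: 29.73
ee_pos: [0.392, -0.2462, 0.0282]
ee_rot: [0.992, 0.031, 0.125, -0.003]
wrist_force: [-0.0, 0.4, -4.6]
gripper_width: 0.0555
grip_force: 30.0
t 29.7333 F [-0.02  0.4  -4.63] M tool [ 0.034 -0.365 -0.013] tilt -14.4
goal [0.3918, -0.2463, 0.0278] rv [ 0.001 -0.001  0.   ] mm [-0.  0.  0.] rows>= 0.0
```

```bash
python3 -m crank '[[0,0,0,0,0,1,1],[0,0,0,0,0,2,1],[0,0,0,0,0,2,1],[0,0,0,0,0,2,0.5],[0,0,0,0,0,2,0],[0,0,0,0,0,2,-1],[0,0,0,0,0,2,-1],[0,0,0,0,0,2,-1]]'
python3 -m crank '[[0,0,0,0,0,0,-1],[0,0,0,0,0,-10,-1],[0,0,0,0,0,-35,-1],[0,0,0,0,0,-70,-1],[0,0,0,0,0,-108,-1],[0,0,0,0,0,-140,-1],[0,0,0,0,0,-150,-1]]'
python3 - <<'E'
from h import *
mom();goal([.36,-.22,.24],.062,-.25);goal([.4851,-.104,.12],-.089)
c=imaging.read_camera('top');W=cloud(c);cv2.imwrite('pics/t6.png',c['color'])
for n,(x0,y0,x1,y1) in dict(L=(240,200,300,290),M=(310,228,365,318),R=(395,275,445,362)).items():
    q=W[y0:y1,x0:x1].reshape(-1,3);cc=c['color'][y0:y1,x0:x1].reshape(-1,3).astype(int)
    q=q[(q[:,2]>.047)&(q[:,2]<.062)&(cc.sum(1)>250)];print(n,len(q),cv2.minAreaRect((q[:,:2]*1000).astype(np.float32)))
E
```

```text
t: 30.4
ee_pos: [0.3929, -0.2466, 0.0266]
ee_rot: [0.992, 0.031, 0.126, -0.003]
wrist_force: [0.1, 0.4, 0.1]
gripper_width: 0.0735
grip_force: 0.0
t: 30.98
ee_pos: [0.3563, -0.2501, 0.1768]
ee_rot: [0.991, 0.031, 0.128, -0.0]
wrist_force: [1.2, -0.8, 0.2]
gripper_width: 0.0882
grip_force: 0.0
t 30.9833 F [ 1.22 -0.78  0.16] M tool [-0.024 -0.068 -0.011] tilt -14.7
goal [0.36, -0.22, 0.24] rv [ 0.007 -0.006  0.001] mm [ 21. -29. -60.] rows>= 1.7
goal [0.4851, -0.104, 0.12] rv [-0.012 -0.256  0.15 ] mm [ 119. -138.   89.] rows>= 4.9
L 2073 ((533.3663330078125, 18.775684356689453), (123.6529769897461, 55.394657135009766), 1.0872846841812134)
M 2131 ((483.8339538574219, -102.70201110839844), (55.50944137573242, 123.85166931152344), 84.68114471435547)
R 2108 ((401.64697265625, -244.80751037597656), (122.7069320678711, 56.03589630126953), 3.544215440750122)
```

```bash
python3 -m crank '[[0,0,0,5,-5,-25,-1],[0,-0.03,0.02,20,-20,-35,-1],[0,-0.08,0.05,42,-42,-25,-1],[0,-0.13,0.08,65,-68,0,-1],[-0.01,-0.18,0.11,88,-95,30,-1],[-0.01,-0.23,0.13,107,-122,60,-1],[-0.012,-0.256,0.15,119,-138,85,-1],[-0.012,-0.256,0.15,119,-138,89,-1]]'
python3 -m crank '[[0,0,0,0,0,0,-1],[0,0,0,0,0,0,-1]]'
python3 -c 'from h import *;mom();goal([.4835,-.1027,.026],-.091)'
```

```text
t: 31.7
ee_pos: [0.4833, -0.0967, 0.1072]
ee_rot: [0.999, -0.042, -0.008, -0.005]
wrist_force: [-1.2, 0.0, -0.7]
gripper_width: 0.0885
grip_force: 0.0
t: 31.87
ee_pos: [0.482, -0.1013, 0.1123]
ee_rot: [0.999, -0.043, -0.005, -0.004]
wrist_force: [0.9, -0.2, 0.7]
gripper_width: 0.0882
grip_force: 0.0
t 31.8667 F [ 0.85 -0.23  0.69] M tool [-0.037 -0.016  0.017] tilt 0.6
goal [0.4835, -0.1027, 0.026] rv [-0.007  0.011  0.004] mm [ 3.  2. 86.] rows>= 2.1
```

```bash
python3 -m crank '[[-0.007,0.011,0.004,3,2,20,-1],[-0.007,0.011,0.004,3,2,48,-1],[-0.007,0.011,0.004,3,2,74,-1],[-0.007,0.011,0.004,3,2,85,-1],[-0.007,0.011,0.004,3,2,86,0],[-0.007,0.011,0.004,3,2,86,0.4],[-0.007,0.011,0.004,3,2,86,0.7],[-0.007,0.011,0.004,3,2,86,1]]'
python3 -m crank '[[0,0,0,0,0,0,1],[0,0,0,0,0,0,1],[0,0,0,0,0,0,1],[0,0,0,0,0,0,1]]'
python3 -m crank '[[0,0,0,0,0,-5,1],[0,0,0,0,0,-16,1],[0,0,0,0,0,-34,1],[0,0,0,0,0,-56,1],[0,0,0,0,0,-80,1],[0,0,0,0,0,-104,1],[0,0,0,0,0,-126,1],[0,0,0,0,0,-142,1]]'
python3 -m crank '[[0,0,0,4,-5,-6,1],[0,0,0,10,-13,-8,1],[0,0,0,21,-26,-8,1],[0,0,0,34,-42,-8,1],[0,0,0,47,-59,-8,1],[0,0,0,60,-75,-8,1],[0,0,0,70,-88,-8,1],[0,0,0,76,-96,-8,1]]'
python3 -m crank '[[0,0,0,3,-4,0,1],[0,0,0,3,-4,0,1],[0,0,0,3,-4,0,1],[0,0,0,3,-4,0,1]]'
python3 - <<'E'
from h import *
mom();goal([.586,.003,.178],-.091)
c=imaging.read_camera('side');cv2.imwrite('pics/s7.png',c['color']);W=cloud(c)
t=imaging.read_camera('top');V=cloud(t);cv2.imwrite('pics/t7.png',t['color'])
q=W.reshape(-1,3);h=cv2.cvtColor(c['color'],cv2.COLOR_BGR2HSV).reshape(-1,3)
k=(h[:,0]<20)&(h[:,0]>4)&(h[:,1]>150)&(q[:,2]>.12);p=q[k];print(len(p),np.percentile(p,[1,50,99],axis=0).round(3))
s=V[120:170,250:320].reshape(-1,3);k=(s[:,2]>.008)&(s[:,2]<.125);print('scanner',np.nanpercentile(s[k],[1,50,99],axis=0).round(3))
E
```

```text
t: 32.53
ee_pos: [0.4873, -0.1041, 0.0299]
ee_rot: [0.999, -0.046, 0.004, 0.001]
wrist_force: [0.9, 0.1, 0.5]
gripper_width: 0.0636
grip_force: 0.0
t: 32.87
ee_pos: [0.4871, -0.104, 0.0296]
ee_rot: [0.999, -0.046, 0.003, 0.001]
wrist_force: [-0.4, -2.4, 7.1]
gripper_width: 0.0556
grip_force: 30.0
t: 33.53
ee_pos: [0.4852, -0.1029, 0.1721]
ee_rot: [0.999, -0.046, 0.003, 0.0]
wrist_force: [0.4, -0.6, -4.5]
gripper_width: 0.0558
grip_force: 30.0
t: 34.2
ee_pos: [0.57, -0.0124, 0.1764]
ee_rot: [0.999, -0.045, 0.001, 0.0]
wrist_force: [1.4, -0.9, -4.6]
gripper_width: 0.056
grip_force: 30.0
t: 34.53
ee_pos: [0.5722, -0.0113, 0.1778]
ee_rot: [0.999, -0.046, 0.001, 0.001]
wrist_force: [-0.4, 0.3, -4.9]
gripper_width: 0.0555
grip_force: 30.0
t 34.5333 F [-0.37  0.26 -4.86] M tool [-0.001  0.051  0.007] tilt -0.2
goal [0.586, 0.003, 0.178] rv [ 0.001 -0.003 -0.001] mm [ 12. -16.  -0.] rows>= 0.5
1343 [[ 0.498 -0.309  0.151]
 [ 0.61  -0.032  0.199]
 [ 0.631  0.019  0.243]]
scanner [[ 0.707 -0.045  0.009]
 [ 0.738 -0.026  0.07 ]
 [ 0.771  0.02   0.111]]
```

View pics/s7.png

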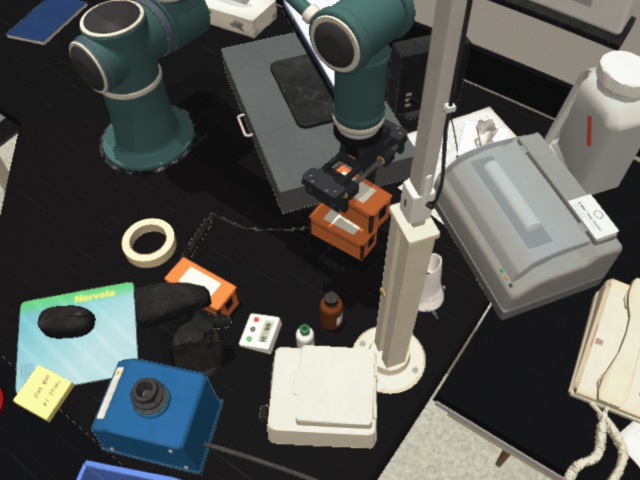

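The picture shows the middle case lifted level at (360,205), the left case under it and everything else in place. I'll make the last 20 mm correction and let it settle.

```bash
python3 -m crank '[[0,0,0,3,-4,0,1],[0,0,0,8,-10,0,1],[0,0,0,12,-15,0,1],[0,0,0,13,-16,0,1],[0,0,0,13,-16,0,1],[0,0,0,13,-16,0,1],[0,0,0,13,-16,0,1],[0,0,0,13,-16,0,1]]'
python3 -m crank '[[0,0,0,0,0,0,1],[0,0,0,0,0,0,1],[0,0,0,0,0,0,1],[0,0,0,0,0,0,1]]'
python3 - <<'E'
from h import *
mom();print(manip.observe()['qd'].round(3));print(manip.finish_job())
E
```

```text
t: 35.3
ee_pos: [0.5872, 0.0039, 0.178]
ee_rot: [0.999, -0.046, 0.002, 0.001]
wrist_force: [-0.1, -0.3, -4.7]
gripper_width: 0.0558
grip_force: 30.0
t: 35.63
ee_pos: [0.5873, 0.0039, 0.1782]
ee_rot: [0.999, -0.046, 0.002, 0.0]
wrist_force: [0.2, 0.2, -4.7]
gripper_width: 0.0559
grip_force: 30.0
t 35.6333 F [ 0.21  0.17 -4.69] M tool [ 0.068  0.078 -0.056] tilt -0.2
[ 0.     0.001 -0.     0.    -0.002  0.   ]
the job is handed in; nothing more can be done
None
```

The middle case holds the loose part: its moment shifted by 0.13 N m between tips, against noise for the other two. It is held level and still in front of the scanner, the left and right cases are back within about 2 mm of where they stood, and the job was handed in at about 36 s without a verdict being returned.

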